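Unhook the curd skimmer and stand it in the drain rack

TASK

Take the metal curd skimmer with the blue grip off its barbed hook without straining the hook: slide it along the arm to feel where the nose rises, raise it, tilt it and back it gently over the barb. Then lower it gently, blade first and upright, fully home into the free slot of the wooden drain rack and let go. Leave the white paddle and everything else where they stand.

Things in the scene. Friction and masses are not known exactly. Their poses are not given: they have to be found in the camera images.
- skimmer: Rigid curd skimmer, 189 mm tall, 0.15-0.31 kg, hung upright by the upper edge of its eye. Origin: centre of its bottom edge; z up it, y along its width, x normal to the plate (hung: along the hook's x). Perforated metal blade 84 mm wide, 5 mm thick, z 0-95 mm; on it a neck 30 mm wide, 5 mm thick, z 95-154 mm, with the eye; on that the blue grip.
- skimmer_eye (a point): Centre of the eye through the skimmer's neck along x: 20 mm wide (y), 21 mm high (z 105-126 mm above the bottom edge), centre 115.5 mm above the bottom edge. Axes as the skimmer's.
- skimmer_grip (a point): Centre of the skimmer's blue block grip, 171.5 mm above the bottom edge: 30 mm wide in y, 16 mm thick in x, 35 mm high. Axes as the skimmer's.
- hook: Fixed, rigid barbed hook stand. Origin: centre of the underside of its green base plate (100 x 90 x 10 mm); z up, x the way the arm points. Post 14 mm thick on the origin. Round steel arm, 8 mm thick, level along +x, centre line 155 mm up; only the nose stands higher than the arm. More than 20 N from the skimmer damages it.
- hook_bend (a point): Middle setting of the bend where the arm turns up into the nose: on the arm's centre line, 85 mm ahead of the post's axis. The nose screws in and out, so the true bend lies up to 16 mm before or beyond this point along the hook's x, NOT measured: feel for it by sliding the skimmer gently along the arm until its plate meets the rising nose. Axes as the hook's.
- hook_barb (a point): Middle setting of the barb's free end (moves with the bend, NOT measured). From the bend the 8 mm bar rises forward at 50 degrees for 32 mm. From that end the red barb, 6 mm thick, runs 15 mm back towards the post, sinking 15 degrees, to a point 6 mm ahead of and 21 mm above the bend. Upright the eye cannot pass; at 38 degrees (grip towards post, blade forward) it has 2 mm spare each side.
- rack: Fixed wooden drain rack, block 100 (x) x 125 (y) x 42 mm high. Origin: centre of its underside. Two slots along y, 9 mm wide in x, 92 mm long, 30 mm deep, with 45 degree slopes 5 mm high leading in along both sides, their floors 12 mm above the origin: one centred 24 mm to +x of the centre (free, for the skimmer), one 24 mm to -x (holds the white paddle).
- rack_slot (a point): Centre of the mouth of the rack's free slot, level with the rack's top (42 mm above its underside), 24 mm to +x of its centre; x across the slot, y along it, z up. The slot is 30 mm deep.
- paddle: White plastic curd paddle, 85 mm tall, 80 mm wide, 5 mm thick, standing in the rack's other slot. Origin: centre of its bottom edge. Leave it standing.
- flask: Conical glass flask, 86 mm wide, 130 mm tall, bystander. Origin: centre of its underside.
- beaker: Clear plastic beaker, 90 mm wide, 105 mm tall, bystander. Origin: centre of its underside.
- jar: Glass jar with steel lid, 72 mm wide, 85 mm tall, bystander. Origin: centre of its underside.
- reagent: Amber reagent bottle, 52 mm wide, 115 mm tall, bystander. Origin: centre of its underside.
- bulb: Black rubber pipette bulb standing on end, 44 mm wide, 62 mm tall, bystander. Origin: centre of its underside.
- can: Metal can, 66 mm wide, 80 mm tall, bystander. Origin: centre of its underside.
Not all that is in view belongs to the job. Of the things like the skimmer, leave any that is orange or yellow; of the rest the larger one is meant.

How it is judged (in metres and radians):
On the way:
1. the skimmer is off the hook, held in the gripper, its eye at least 150 mm from the post (horizontal distance between skimmer_eye and hook above 0.15 m and contact force between the fingers and skimmer above 1 N and contact force between skimmer and hook below 0.1 N), for 0.1 s.
At the end, for the whole second after the job is handed in: The skimmer stands upright (within 14 degrees), blade down in the rack's free slot, its bottom edge within 7 mm of the slot's centre and at least 26 mm below the mouth (4 mm of fully home), turned with the slot within 9 degrees, at rest and released; the paddle still stands in its own slot (horizontal distance between skimmer and rack_slot below 0.007 m and z of skimmer in the frame of rack_slot below -0.026 m and angle between each of skimmer, paddle's own z axis and vertical below 0.25 rad and angle between the y axis of skimmer and the y axis of rack, either way round below 0.15 rad and linear speed of skimmer below 0.02 m/s and contact force between the fingers and skimmer below 0.1 N and z of paddle in the frame of rack below 0.017 m); the robot touches nothing.
It fails at once if the skimmer presses on the hook with more than 20 N (contact force between skimmer and hook above 20 N).
It fails at once if the robot itself pushes the hook with more than 10 N (contact force between any of the fingers, the arm and hook above 10 N).
It fails at once if the skimmer is forced into or dropped on the rack (more than 40 N) (contact force between skimmer and rack above 40 N).
It fails at once if the paddle is moved more than 20 mm (distance of paddle from where it was at the start of the episode above 0.02 m).
It fails at once if a bystander is moved more than 20 mm or tipped (distance of any of flask, beaker, jar, reagent, bulb, can from where it was at the start of the episode above 0.02 m or angle between any of flask, beaker, jar, reagent, bulb, can's own z axis and vertical above 0.4 rad).
It also fails if it takes over 64 s, if anything falls off the work surface, if the arm or the gripper's body presses on something with over 40 N, if the wrist force passes 120 N, or if a joint passes its speed limit or range.

ROBOT

A 6-joint arm with a two-finger parallel gripper is mounted at the origin on the work surface. World frame = base frame: x ahead of the robot, y to its left, z up, the work surface at z = 0. Lengths are in m, angles in degrees, forces in N, time in s.
With the tool pointing down it reaches from about 0.325 to 0.775 m from the base axis. Payload 5.5 kg.
Tool frame: the origin (TCP) lies midway between the tips of the shut fingers; the grasp point (between the pads) lies 19 mm behind it (grasp_offset is the distance from the TCP to the grasp point, in m); z points along the fingers, y is the line along which they close (so a half turn about z gives the same grasp; the last joint's range is limited). The gripper opens to 85 mm and grips with 20 to 120 N. Pads are 22 mm wide; open, the fingers measure 114 mm over their backs; the gripper's body (76 mm by 85 mm) begins 54 mm behind the grasp point. The pads swing forward as they close: fully open they stand 13 mm farther back than shut.
Start: joints at [69.918, 5.22, 70.514, -0, 104.267, -3.249], TCP at [0.174, 0.574, 0.231] pointing down, gripper open.
Joint ranges: [-164.24, 164.24], [-49.07, 125.15], [9.68, 141.18], [-86.29, 266.29], [3.28, 154.24], [-151.56, 151.56]. Speed limits (degrees/s): [147.25, 147.25, 172.46, 180, 180, 180].

INTERFACE

Orientations are given as a 3x3 rotation matrix whose columns are the frame's x, y, z axes.
In Python, from rig import sense, camera, hand_in, search_frame, grasp_offset gives the robot as it stands.
- The arm moves only by the tool carry_out, never from a script. Its argument "steps" is a list that holds one entry, the list of rows, each a list of 6 numbers: the shift along the tool's x, y, z in cm, then the turn, a rotation vector about the tool's x, y, z in rad. A call has 1 to 12 rows; each row shifts and turns the commanded pose from where the row before left it, along the tool's axes as they then stand; what a row does not reach is not made up. A row lasts 1/12 s, in which the tool goes at most 41.7 mm and 7.16 degrees, less where a joint would pass 70% of its speed; a pose out of reach is approached as far as the arm can. A call is refused whole if a number of a shift passes 4.17 or a number of a turn 0.125, either way. A call with a gripper value outside its range is refused whole. "claw" is the opening, from 0 (shut) to 1 (fully open), set as the call begins (left out, the last holds). The fingers move at their own pace and stop on an object; "newtons" is the grip in N (left out, the last holds). Time passes only in rows, so rows that do not move let the fingers close. It gives the time, the measured TCP pose, the force, the opening and the grip force at its end, in the units of the state.
- sense(): the state, without advancing time (a new reading comes with each control period).
- camera(name): name is "scene" or "top"; returns a dict with "pixels" (384x512x3 uint8, red, green, blue), "mtx" (3x3 intrinsics, pixels), "position" and "orientation" of the camera in the world. Camera axes: x right, y up, looking along -z (the intrinsics and any distortion apply to the point x, -y, -z); pixel columns grow to the right and rows downward; lengths in m; the calibration is good to about 2 mm. A picture is of the moment at which its call begins. There is no depth.
- hand_in(): hands the job in; it is judged then, once.
Trained networks look in the newest picture that a camera, given by its name, has taken for a name from the list of things; names that differ only in an ending like _2 or _b are one class to them, and where a whole thing is asked for, a point or a joint stands for the part that bears it (a point fixed in the world has none). Each returns a list of dicts, best first, with "confidence" (0 to 1); they miss things now and then, are a little off and sometimes report something else, mostly with a low value. They report only what shows in the picture. A call takes as long as a camera call. They do not tell look-alikes from the thing itself.
- search_frame(camera, query): "rect" ([left, top, width, height] in pixels, round what is visible of it).
The state is a dict: "t": time; "qpos": joint angles; "qd": joint speeds; "joint_efforts": joint torques, N m; "ee_pos": TCP position; "orientation": TCP orientation; "wrist_force": force on the tool from outside, world axes, zero at the start; "wrist_torque": the same for the moment, N m; "finger_gap": finger opening in m; "finger_force": force on a finger pad.
Only numpy, scipy, OpenCV 4.12 (cv2) and the standard library are available. Lean on these libraries where they do the work, as an engineer would, in place of code of your own. Each camera call takes 0.05 s, during which the arm holds its last target. There are 200 camera calls.

## Working session

There is one attempt and no reset: what is moved stays moved. The work goes in short steps, Python scripts to look and compute and a tool call to move; the robot and the scene stay as the last step left them, time stands still between calls to the robot, and variables do not carry over. Pictures are saved under pics/ and viewed, at most 10 in all, crops included, and the job is handed in when it is done.

Besides the shell and the picture viewer there is one more tool, called after ">>>" by a JSON object that holds its "name" and its "arguments", one argument or row to a line. carry_out: Moves the arm, as the interface text tells. Its arguments: {"type":"object","properties":{"steps":{"type":"array","items":{"type":"array","items":{"type":"array","items":{"type":"number"}}}},"claw":{"type":"number"},"newtons":{"type":"number"}},"required":["steps"]}

```bash
mkdir -p pics
python3 - <<'E'
from rig import *
import cv2,numpy as np
print(grasp_offset, sense())
for n in("scene","top"):
    c=camera(n); cv2.imwrite(f"pics/{n}0.png",cv2.resize(c["pixels"][:,:,::-1],(800,600)))
    print(n,c["mtx"].tolist(),c["position"],c["orientation"])
    for q in["skimmer","skimmer_grip","hook","rack","paddle","flask","beaker","jar","reagent","bulb","can"]:
        print(q,[(np.round(r["rect"]).tolist(),round(r["confidence"],2)) for r in search_frame(n,q)][:4])
E
```

```text
0.0187 {'t': 0.0, 'qpos': array([ 6.99177667e+01,  5.26359372e+00,  7.05832272e+01, -1.52875607e-03,
        1.04266227e+02, -3.24882467e+00]), 'qd': array([-0.10350697, -0.08902123, -0.00384683,  0.02985398,  0.09219778,
       -0.03526122]), 'joint_efforts': array([ 1.22683887e-03, -4.58724082e+01, -4.18025315e+01, -5.39348449e-06,
        1.12951419e-02, -7.69636472e-06]), 'ee_pos': array([0.17366727, 0.57401781, 0.23013251]), 'orientation': array([[-9.57148878e-01,  2.89595577e-01, -6.53197744e-04],
       [ 2.89596301e-01,  9.57147071e-01, -1.86197295e-03],
       [ 8.59871770e-05, -1.97134897e-03, -9.99998053e-01]]), 'wrist_force': array([0.00971786, 0.03630431, 0.18049262]), 'wrist_torque': array([0.06246547, 0.03003712, 0.03777777]), 'finger_force': 0.0, 'finger_gap': 0.0851975993607574}
scene [[438.6357796864651, 0.0, 254.99638592170123], [0.0, 438.6357796864651, 188.44848401485797], [0.0, 0.0, 1.0]] [ 1.58212286 -0.53072686  0.90622886] [[ 0.47935194 -0.48507598  0.73138431]
 [ 0.87757868  0.27328465 -0.3939177 ]
 [-0.00879609  0.83067249  0.55669187]]
skimmer [([331.0, 154
[... 897 characters left out ...]
857]
 [ 0.01265462  0.18782981  0.98212007]]
skimmer [([163.0, 209.0, 30.0, 16.0], 0.73), ([115.0, 183.0, 28.0, 35.0], 0.68), ([141.0, 225.0, 11.0, 10.0], 0.5), ([215.0, 234.0, 20.0, 11.0], 0.46)]
skimmer_grip [([114.0, 188.0, 30.0, 25.0], 0.82), ([164.0, 212.0, 31.0, 15.0], 0.59)]
hook []
rack [([300.0, 232.0, 38.0, 35.0], 0.86)]
paddle [([167.0, 196.0, 36.0, 62.0], 0.63), ([304.0, 256.0, 21.0, 3.0], 0.38)]
flask [([236.0, 134.0, 26.0, 32.0], 0.67), ([304.0, 258.0, 28.0, 4.0], 0.4)]
beaker [([308.0, 129.0, 33.0, 38.0], 0.97)]
jar []
reagent [([393.0, 243.0, 32.0, 26.0], 0.91), ([80.0, 226.0, 30.0, 23.0], 0.28)]
bulb [([242.0, 262.0, 15.0, 12.0], 0.51)]
can [([78.0, 226.0, 32.0, 23.0], 0.9)]
```

View pics/scene0.png

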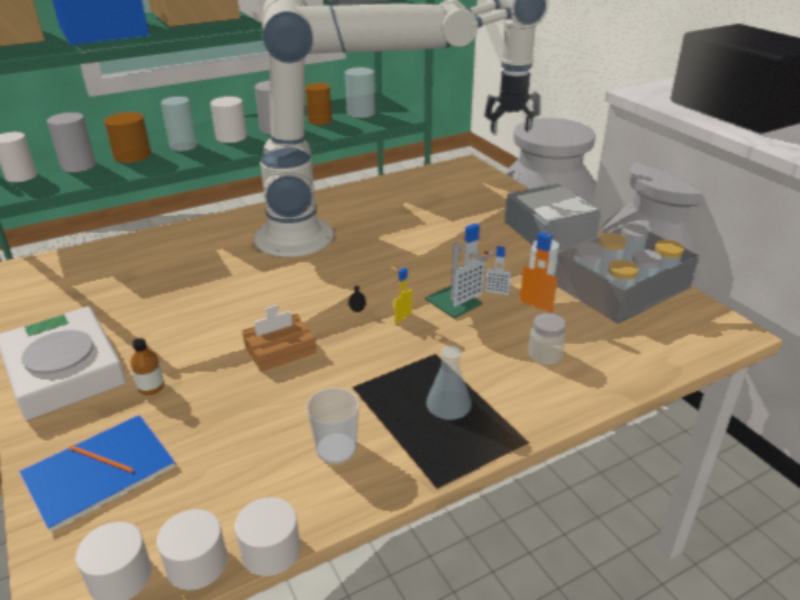

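View pics/top0.png

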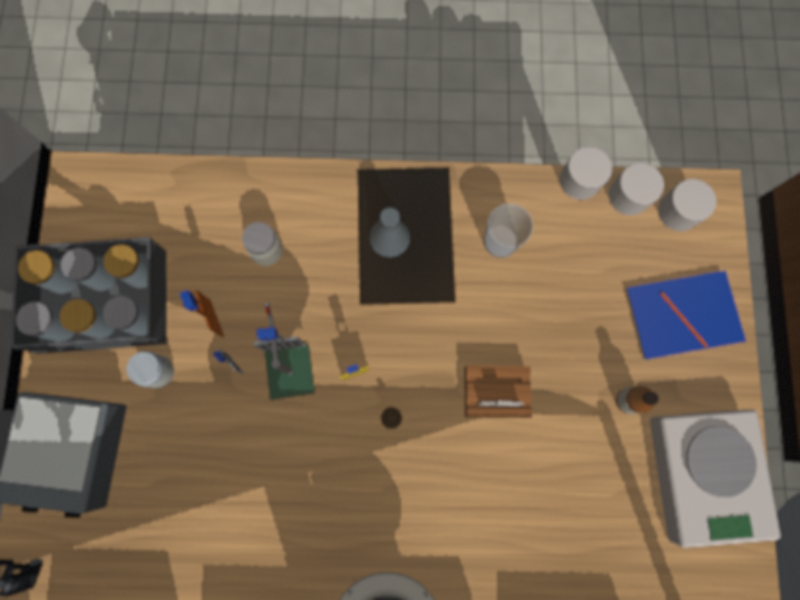

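The scene view shows the target skimmer on the green-based hook (about 470,260), with orange and yellow decoys and a smaller blue one beside it. The rack with the paddle is at about (280,335). In the top view the hook base is at (290,368), its grip at (266,334) and the rack at (498,390). Next I'll zoom in.

Run:
```python
from rig import *
import cv2,numpy as np
def up(n,x,y,w,h,s):
    p=camera(n)["pixels"][y:y+h,x:x+w,::-1]; return cv2.resize(p,(w*s,h*s),interpolation=cv2.INTER_CUBIC)
a=up("top",155,190,60,72,8)[:,:]; b=up("top",290,225,60,72,5)
c=up("scene",265,135,80,75,7); d=up("scene",145,185,65,60,4)
cv2.imwrite("pics/c1.png",np.hstack([a,cv2.copyMakeBorder(b,0,576-360,0,0,cv2.BORDER_CONSTANT)]))
cv2.imwrite("pics/c2.png",np.hstack([c[:525],cv2.copyMakeBorder(d,0,525-240,0,0,cv2.BORDER_CONSTANT)][:1]))
```

```text
(no output)
```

View pics/c1.png

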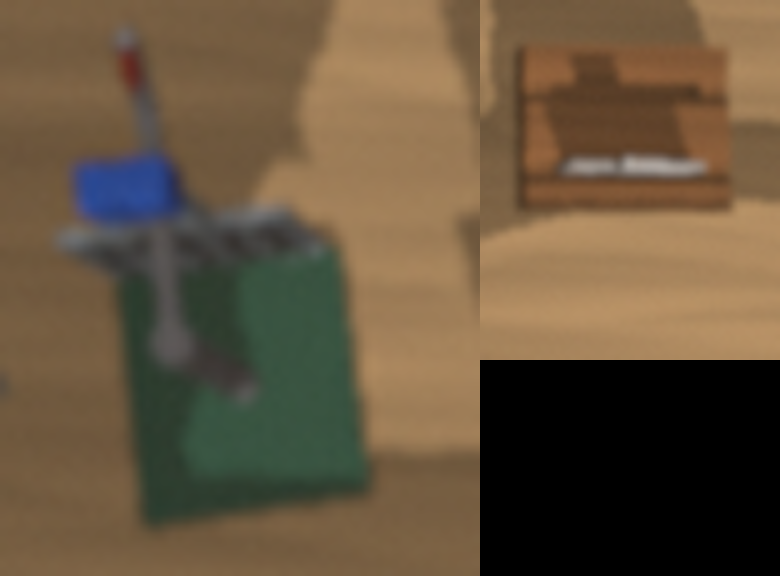

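View pics/c2.png

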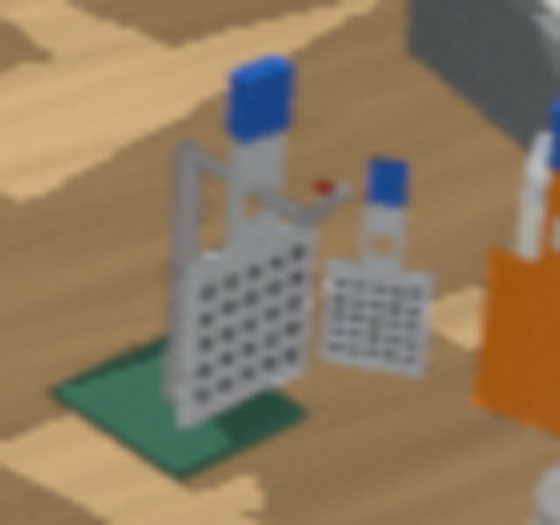

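The top crop shows the post top at (172,342), the nose tip at (125,35), base corners at (148,523) and (368,490), the blue grip at (124,188), and the free upper slot of the rack. The scene crop shows the nose end at (345,190), the grip top at (263,68), blade corners at (180,425), (303,372), (187,262) and (313,225), and base corners at (55,392), (180,475) and (303,412). I'll fit the hook, skimmer and rack poses to these.

```bash
cat > h.py <<'E'
import numpy as np, cv2
from scipy.optimize import least_squares
from scipy.spatial.transform import Rotation as R
T=(np.array([[379.5177,0,251.3742],[0,379.5177,201.1817],[0,0,1]]),np.array([0.37587486,0.01167705,1.20207801]),np.array([[0.02388605,0.98186165,-0.18808816],[-0.99963459,0.02583915,0.00793857],[0.01265462,0.18782981,0.98212007]]))
S=(np.array([[438.6358,0,254.9964],[0,438.6358,188.4485],[0,0,1]]),np.array([1.58212286,-0.53072686,0.90622886]),np.array([[0.47935194,-0.48507598,0.73138431],[0.87757868,0.27328465,-0.3939177],[-0.00879609,0.83067249,0.55669187]]))
def proj(c,p):
    q=(np.asarray(p)-c[1])@c[2]; q=q*[1,-1,-1]; q=q@c[0].T
    return q[...,:2]/q[...,2:]
def rz(a): return R.from_euler('z',a).as_matrix()
E
python3 - <<'E'
from h import *
tp=lambda u,v:np.array([(u+.5)/8-.5+155,(v+.5)/8-.5+190])
sc=lambda u,v:np.array([(u+.5)/7-.5+265,(v+.5)/7-.5+135])
# p: hx,hy,yaw,d(bend),s(plate), phi (skimmer yaw rel), ly
def res(p,full=False):
    hx,hy,a,d,s,ph,ly=p; H=rz(a); o=[hx,hy,0]
    h=lambda x,y,z:np.array(o)+H@[x,y,z]
    k=lambda x,y,z:np.array(o)+H@(np.array([s,ly,0.033])+rz(ph)@[x,y,z])
    obs=[(T,h(0,0,.159),tp(172,342)),(T,h(-.05,.045,.01),tp(148,523)),(T,h(-.05,-.045,.01),tp(368,490)),
     (T,h(.085+d+.0215,0,.1805),tp(125,38)),(T,k(0,0,.189),tp(124,186)),
     (T,k(0,.042,.095),tp(64,240)),(T,k(0,-.042,0),tp(322,247)),
     (S,h(0,0,.159),sc(187,148)),(S,h(-.05,-.045,.01),sc(55,392)),(S,h(.05,-.045,.01),sc(180,475)),(S,h(.05,.045,.01),sc(303,412)),
     (S,h(.085+d+.0215,0,.1805),sc(345,190)),(S,k(0,0,.189),sc(265,68)),(S,k(0,-.042,0),sc(180,425)),(S,k(0,.042,0),sc(303,372)),(S,k(0,-.042,.095),sc(187,262)),(S,k(0,.042,.095),sc(313,226))]
    e=np.array([proj(c,x)-m for c,x,m in obs])
    return e if full else e.ravel()
f=least_squares(res,[.45,.22,.1,0,.05,0,0],loss='soft_l1'); p=f.x
print(np.round(p,4),np.degrees(p[[2,5]])); print(np.round(res(p,True),1).tolist())
H=rz(p[2]);o=np.array([p[0],p[1],0])
print("grip",o+H@np.array([p[4],p[6],.2045]),"bend",o+H@np.array([.085+p[3],0,.155]))
tr=lambda u,v:np.array([(u-480+.5)/5-.5+290,(v+.5)/5-.5+225])
def rr(p):
    k=lambda x,y,z:np.array([p[0],p[1],0])+rz(p[2])@[x,y,z]
    ob=[(k(.05,.0625,.042),(525,47)),(k(.05,-.0625,.042),(727,48)),(k(.024,.046,.042),(550,92)),(k(.024,-.046,.042),(700,92)),(k(-.05,.0625,.042),(522,200)),(k(-.05,-.0625,.042),(729,200))]
    return np.array([proj(T,x)-tr(*m) for x,m in ob]).ravel()
g=least_squares(rr,[.35,-.1,0],loss='soft_l1'); print("rack",g.x,np.round(g.fun,1))
print("slot",np.array([*g.x[:2],0])+rz(g.x[2])@[.024,0,.042])
k=lambda x,y,z:np.array([g.x[0],g.x[1],0])+rz(g.x[2])@[x,y,z]
print([proj(S,k(x,y,.042)).round(1).tolist() for x,y in((.05,.0625),(.05,-.0625),(-.05,.0625),(-.05,-.0625))])
E
```

```text
[ 4.839e-01  2.067e-01  1.804e-01 -3.600e-03  4.480e-02 -3.470e-02
 -1.000e-04] [10.33624135 -1.98901254]
[[0.5, -0.3], [-0.3, 0.4], [1.0, -0.0], [0.5, -0.1], [0.1, -0.3], [-0.6, -0.1], [1.0, 0.1], [0.7, -0.3], [-0.4, -0.8], [0.4, -0.4], [1.2, -0.7], [-0.0, -0.0], [-0.4, -0.3], [-0.0, 0.2], [0.2, -0.4], [-0.0, 0.3], [0.4, -2.3]]
grip [0.5280084  0.21466006 0.2045    ] bend [0.56398836 0.22135108 0.155     ]
rack [ 0.45189431 -0.20633912  0.00349115] [-0.4 -0.7 -0.2 -0.1  0.  -1.1  0.1 -0.5  0.3  1.7  0.2  2.6]
slot [ 0.47589416 -0.20625533  0.042     ]
[[202.4, 215.6], [165.6, 227.5], [190.9, 200.1], [155.5, 210.9]]
```

>>> {"name": "carry_out", "arguments": {
  "steps": [
    [[0,0,-1,0,0,-0.118],[0,0,-1,0,0,-0.118],[0,0,-1,0,0,-0.118],[0,0,-1,0,0,-0.118],[-1.5,-2.2,0,0,0,0],[-1.5,-2.2,0,0,0,0],[-1.5,-2.2,0,0,0,0],[-1.5,-2.2,0,0,0,0],[-1.5,-2.2,0,0,0,0],[-1.5,-2.2,0,0,0,0],[-1.5,-2.2,0,0,0,0],[-1.5,-2.2,0,0,0,0]]
  ],
  "claw": 1
}}

```text
t: 2.4
ee_pos: [0.3238, 0.4213, 0.2714]
orientation: [[-0.984, -0.177, 0.0], [-0.177, 0.984, 0.0], [-0.0, 0.0, -1.0]]
wrist_force: [0.5, -0.5, -0.0]
finger_gap: 0.0852
finger_force: 0.0
```

>>> {"name": "carry_out", "arguments": {
  "steps": [
    [[-1.6,-2.4,0,0,0,0],[-1.6,-2.4,0,0,0,0],[-1.6,-2.4,0,0,0,0],[-1.6,-2.4,0,0,0,0],[-1.6,-2.4,0,0,0,0],[-1.6,-2.4,0,0,0,0],[-1.6,-2.4,0,0,0,0],[-1.6,-2.4,0,0,0,0],[-1.6,-2.4,0,0,0,0],[-1.6,-2.4,0,0,0,0],[0,0,0,0,0,0]]
  ]
}}

```text
t: 3.32
ee_pos: [0.5257, 0.2108, 0.2704]
orientation: [[-0.985, -0.172, 0.0], [-0.172, 0.985, -0.002], [0.0, -0.002, -1.0]]
wrist_force: [-0.4, 0.1, -0.3]
finger_gap: 0.0856
finger_force: 0.0
```

```bash
cat >> h.py <<'E'
HX=np.array([.4839,.2067,0.]); HR=rz(.1804)
def show():
    from rig import sense
    s=sense(); P=HR.T@(s["ee_pos"]-HX); O=HR.T@s["orientation"]
    print("t %.2f"%s["t"],"TCP hook mm",(P*1e3).round(1),"world",s["ee_pos"].round(4),"toolz(hook)",O[:,2].round(4),"tooly",O[:,1].round(4),"F",(HR.T@s["wrist_force"]).round(2),"gap",round(s["finger_gap"],4),"ff",round(float(s["finger_force"]),1),"q",s["qpos"].round(0))
    return s
E
python3 - <<'E'
from h import *; s=show()
d=HX+HR@np.array([.0448,-.0001,.186])-s["ee_pos"]; print("tool cm",(s["orientation"].T@d*100).round(2))
# hook-plane path: plate at tilt th, eye centre c (mm, rel to bend)
N=32*np.array([np.cos(np.radians(50)),np.sin(np.radians(50))]);P=N+15*np.array([-np.cos(np.radians(15)),-np.sin(np.radians(15))])
segs=[((-90,0),(0,0),4),((0,0),N,4),(N,P,3)]
pts=[];rad=[]
for a,b,r in segs:
    for t in np.linspace(0,1,200): pts.append(np.array(a)*(1-t)+np.array(b)*t);rad.append(r)
pts=np.array(pts);rad=np.array(rad)
def clr(c,th):
    u=np.array([-np.sin(th),np.cos(th)]);n=np.array([np.cos(th),np.sin(th)])
    q=pts-c;U=q@u;W=q@n
    def box(u0,u1,h):
        du=np.maximum(np.maximum(u0-U,U-u1),0);dw=np.maximum(abs(W)-h,0);d=np.hypot(du,dw)
        ins=(du==0)&(dw==0); return (np.where(ins,-5,d)-rad).min()
    return min(box(10.5,38.5,2.5),box(-115.5,-10.5,2.5),box(38.5,73.5,8))
for thd in(34,38,42):
    th=np.radians(thd);u=np.array([-np.sin(th),np.cos(th)]);n=np.array([np.cos(th),np.sin(th)])
    print(thd)
    for w in range(-12,34,3):
        b=max((clr(w*n+v*u,th),v) for v in np.arange(-4,14,.25)); print("  n",w,"u",b[1],"clr",round(b[0],2),"xz",(w*n+b[1]*u).round(1))
E
```

```text
t 3.32 TCP hook mm [ 41.8  -3.5 270.4] world [0.5257 0.2108 0.2704] toolz(hook) [-2.0e-04 -2.1e-03 -1.0e+00] tooly [ 0.0071  1.     -0.0021] F [-0.42  0.18 -0.26] gap 0.0856 ff 0.0 q [ 18.   1.  71.  -0. 108. -81.]
tool cm [-0.3   0.36  8.44]
34
  n -12 u 8.0 clr 3.23 xz [-14.4  -0.1]
  n -9 u 6.0 clr 3.25 xz [-10.8  -0.1]
  n -6 u 4.0 clr 3.27 xz [-7.2 -0. ]
  n -3 u 2.75 clr 3.77 xz [-4.   0.6]
  n 0 u 1.75 clr 4.75 xz [-1.   1.5]
  n 3 u 1.0 clr 5.51 xz [1.9 2.5]
  n 6 u 2.0 clr 5.08 xz [3.9 5. ]
  n 9 u 5.5 clr 2.57 xz [4.4 9.6]
  n 12 u 7.25 clr 1.55 xz [ 5.9 12.7]
  n 15 u 8.0 clr 1.8 xz [ 8. 15.]
  n 18 u 8.5 clr 2.2 xz [10.2 17.1]
  n 21 u 8.75 clr 2.78 xz [12.5 19. ]
  n 24 u 8.5 clr 3.61 xz [15.1 20.5]
  n 27 u 8.5 clr 4.59 xz [17.6 22.1]
  n 30 u 8.5 clr 5.5 xz [20.1 23.8]
  n 33 u 8.5 clr 6.18 xz [22.6 25.5]
38
  n -12 u 9.5 clr 2.64 xz [-15.3   0.1]
  n -9 u 7.0 clr 2.71 xz [-11.4  -0. ]
  n -6 u 4.75 clr 2.73 xz [-7.7  0. ]
  n -3 u 3.25 clr 3.27 xz [-4.4  0.7]
  n 0 u 2.0 clr 4.31 xz [-1.2  1.6]
  n 3 u 1.0 clr 5.37 xz [1.7 2.6]
  n 6 u 1.25 clr 5.73 xz [4.  4.7]
  n 9
[... 223 characters left out ...]
 7.0 clr 4.33 xz [17.  22.1]
  n 30 u 6.75 clr 5.27 xz [19.5 23.8]
  n 33 u 6.5 clr 6.21 xz [22.  25.4]
42
  n -12 u 10.75 clr 2.09 xz [-16.1  -0. ]
  n -9 u 8.0 clr 2.05 xz [-12.   -0.1]
  n -6 u 5.5 clr 2.1 xz [-8.1  0.1]
  n -3 u 3.75 clr 2.77 xz [-4.7  0.8]
  n 0 u 2.5 clr 3.99 xz [-1.7  1.9]
  n 3 u 1.25 clr 5.07 xz [1.4 2.9]
  n 6 u 0.75 clr 5.96 xz [4.  4.6]
  n 9 u 3.0 clr 4.18 xz [4.7 8.3]
  n 12 u 5.0 clr 2.71 xz [ 5.6 11.7]
  n 15 u 6.0 clr 2.2 xz [ 7.1 14.5]
  n 18 u 6.25 clr 2.37 xz [ 9.2 16.7]
  n 21 u 6.5 clr 2.54 xz [11.3 18.9]
  n 24 u 6.25 clr 3.2 xz [13.7 20.7]
  n 27 u 5.75 clr 4.11 xz [16.2 22.3]
  n 30 u 5.25 clr 5.03 xz [18.8 24. ]
  n 33 u 4.75 clr 5.94 xz [21.3 25.6]
```

>>> {"name": "carry_out", "arguments": {
  "steps": [
    [[-0.3,0.36,0.84,0,0,0],[0,0,0.84,0,0,0],[0,0,0.84,0,0,0],[0,0,0.84,0,0,0],[0,0,0.84,0,0,0],[0,0,0.84,0,0,0],[0,0,0.84,0,0,0],[0,0,0.84,0,0,0],[0,0,0.84,0,0,0],[0,0,0.84,0,0,0],[0,0,0,0,0,0],[0,0,0,0,0,0]]
  ]
}}

```text
t: 4.32
ee_pos: [0.5251, 0.2185, 0.1865]
orientation: [[-0.984, -0.177, -0.001], [-0.177, 0.984, -0.0], [0.001, -0.0, -1.0]]
wrist_force: [-0.2, -0.5, 1.0]
finger_gap: 0.0852
finger_force: 0.0
```

Run:
```python
from h import *; from rig import *
s=show()
def up(n,x,y,w,h,k): return cv2.resize(camera(n)["pixels"][y:y+h,x:x+w,::-1],(w*k,h*k),interpolation=cv2.INTER_CUBIC)
a=up("top",140,180,60,70,6); b=up("scene",265,120,60,70,6)
cv2.imwrite("pics/g1.png",np.hstack([a,b]))
```

```text
t 4.32 TCP hook mm [ 42.7   4.2 186.5] world [0.5251 0.2185 0.1865] toolz(hook) [-1.3e-03 -2.0e-04 -1.0e+00] tooly [ 2.3e-03  1.0e+00 -2.0e-04] F [-0.34 -0.48  0.97] gap 0.0852 ff 0.0 q [ 19.   0.  80.   0. 100. -81.]
```

View pics/g1.png

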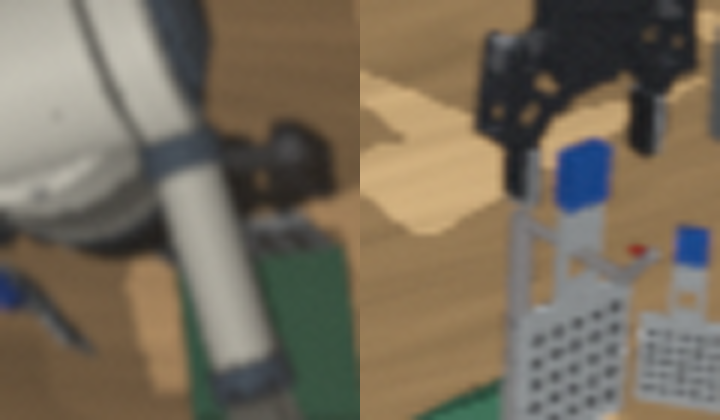

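The grip sits between the fingers, nearer the -y one, because the TCP is 4 mm to +y. I'll centre and close.

>>> {"name": "carry_out", "arguments": {
  "steps": [
    [[-0.1,-0.2,0,0,0,0],[-0.1,-0.2,0,0,0,0],[0,0,0,0,0,0],[0,0,0,0,0,0]]
  ]
}}

```text
t: 4.75
ee_pos: [0.5283, 0.2149, 0.1875]
orientation: [[-0.984, -0.177, 0.0], [-0.177, 0.984, 0.0], [-0.0, 0.0, -1.0]]
wrist_force: [0.5, -0.5, -1.0]
finger_gap: 0.085
finger_force: 0.0
```

>>> {"name": "carry_out", "arguments": {
  "steps": [
    [[0,0,0,0,0,0],[0,0,0,0,0,0],[0,0,0,0,0,0],[0,0,0,0,0,0],[0,0,0,0,0,0],[0,0,0,0,0,0],[0,0,0,0,0,0],[0,0,0,0,0,0]]
  ],
  "claw": 0,
  "newtons": 60
}}

```text
t: 5.42
ee_pos: [0.528, 0.2152, 0.1875]
orientation: [[-0.984, -0.178, 0.0], [-0.178, 0.984, 0.0], [-0.0, 0.0, -1.0]]
wrist_force: [-1.1, 0.7, 1.2]
finger_gap: 0.0291
finger_force: 59.6
```

```bash
python3 -c "
from h import *; show()"
```

```text
t 5.42 TCP hook mm [ 44.9   0.4 187.5] world [0.528  0.2152 0.1875] toolz(hook) [ 2.e-04  3.e-04 -1.e+00] tooly [1.9e-03 1.0e+00 3.0e-04] F [-0.91  0.89  1.25] gap 0.0291 ff 59.6 q [ 19.   0.  80.   0. 100. -81.]
```

>>> {"name": "carry_out", "arguments": {
  "steps": [
    [[-0.2,0,0,0,0,0],[-0.2,0,0,0,0,0],[-0.2,0,0,0,0,0],[-0.2,0,0,0,0,0],[-0.2,0,0,0,0,0],[-0.2,0,0,0,0,0],[-0.2,0,0,0,0,0],[-0.2,0,0,0,0,0],[0,0,0,0,0,0]]
  ]
}}

```text
t: 6.17
ee_pos: [0.5444, 0.218, 0.1874]
orientation: [[-0.984, -0.177, 0.001], [-0.177, 0.984, 0.0], [-0.001, 0.0, -1.0]]
wrist_force: [-0.7, -0.3, 3.5]
finger_gap: 0.0292
finger_force: 59.9
```

```bash
python3 -c "
from h import *; show()"
```

```text
t 6.17 TCP hook mm [ 61.6   0.2 187.4] world [0.5444 0.218  0.1874] toolz(hook) [ 1.1e-03  1.0e-04 -1.0e+00] tooly [2.3e-03 1.0e+00 1.0e-04] F [-0.7  -0.23  3.52] gap 0.0292 ff 59.9 q [ 18.   3.  77.  -0. 100. -82.]
```

>>> {"name": "carry_out", "arguments": {
  "steps": [
    [[-0.1,0,0,0,0,0],[-0.1,0,0,0,0,0],[-0.1,0,0,0,0,0],[-0.1,0,0,0,0,0],[-0.1,0,0,0,0,0],[-0.1,0,0,0,0,0],[0,0,0,0,0,0]]
  ]
}}

```text
t: 6.75
ee_pos: [0.5501, 0.219, 0.1873]
orientation: [[-0.984, -0.177, 0.001], [-0.177, 0.984, 0.0], [-0.001, 0.0, -1.0]]
wrist_force: [-1.5, -0.2, 2.9]
finger_gap: 0.029
finger_force: 59.9
```

>>> {"name": "carry_out", "arguments": {
  "steps": [
    [[-0.1,0,0,0,0,0],[-0.1,0,0,0,0,0],[-0.1,0,0,0,0,0],[0,0,0,0,0,0],[0,0,0,0,0,0]]
  ]
}}

```text
t: 7.17
ee_pos: [0.553, 0.2195, 0.1873]
orientation: [[-0.984, -0.177, 0.001], [-0.177, 0.984, 0.0], [-0.001, 0.0, -1.0]]
wrist_force: [-1.6, 0.0, 2.8]
finger_gap: 0.0291
finger_force: 59.9
```

>>> {"name": "carry_out", "arguments": {
  "steps": [
    [[-0.1,0,0,0,0,0],[-0.1,0,0,0,0,0],[0,0,0,0,0,0],[0,0,0,0,0,0]]
  ]
}}

```text
t: 7.5
ee_pos: [0.5548, 0.2198, 0.1873]
orientation: [[-0.984, -0.177, 0.0], [-0.177, 0.984, 0.0], [-0.0, 0.0, -1.0]]
wrist_force: [-2.3, -1.1, 3.0]
finger_gap: 0.0289
finger_force: 59.9
```

```bash
python3 -c "
from h import *; show()"
```

```text
t 7.50 TCP hook mm [ 72.1   0.2 187.3] world [0.5548 0.2198 0.1873] toolz(hook) [ 4.e-04  0.e+00 -1.e+00] tooly [0.0022 1.     0.    ] F [-2.48 -0.67  2.97] gap 0.0289 ff 59.9 q [ 18.   4.  76.  -0. 100. -82.]
```

>>> {"name": "carry_out", "arguments": {
  "steps": [
    [[-0.1,0,0,0,0,0],[0,0,0,0,0,0],[0,0,0,0,0,0]]
  ]
}}

```text
t: 7.75
ee_pos: [0.5558, 0.22, 0.1873]
orientation: [[-0.984, -0.177, 0.0], [-0.177, 0.984, 0.0], [-0.0, -0.0, -1.0]]
wrist_force: [-1.9, -0.5, 3.3]
finger_gap: 0.0291
finger_force: 59.9
```

>>> {"name": "carry_out", "arguments": {
  "steps": [
    [[-0.1,0,0,0,0,0],[0,0,0,0,0,0],[0,0,0,0,0,0]]
  ]
}}

```text
t: 8.0
ee_pos: [0.5567, 0.2202, 0.1873]
orientation: [[-0.984, -0.177, 0.0], [-0.177, 0.984, 0.0], [-0.0, 0.0, -1.0]]
wrist_force: [-2.2, 0.9, 3.0]
finger_gap: 0.0289
finger_force: 59.9
```

>>> {"name": "carry_out", "arguments": {
  "steps": [
    [[-0.1,0,0,0,0,0],[0,0,0,0,0,0],[0,0,0,0,0,0]]
  ]
}}

```text
t: 8.25
ee_pos: [0.5577, 0.2203, 0.1873]
orientation: [[-0.984, -0.177, 0.0], [-0.177, 0.984, 0.0], [-0.0, -0.0, -1.0]]
wrist_force: [-2.6, -0.7, 3.0]
finger_gap: 0.029
finger_force: 59.9
```

>>> {"name": "carry_out", "arguments": {
  "steps": [
    [[-0.1,0,0,0,0,0],[0,0,0,0,0,0],[0,0,0,0,0,0]]
  ]
}}

```text
t: 8.5
ee_pos: [0.5587, 0.2205, 0.1873]
orientation: [[-0.984, -0.177, 0.0], [-0.177, 0.984, 0.0], [-0.0, -0.0, -1.0]]
wrist_force: [-2.1, -0.6, 3.0]
finger_gap: 0.0289
finger_force: 59.9
```

>>> {"name": "carry_out", "arguments": {
  "steps": [
    [[-0.1,0,0,0,0,0],[0,0,0,0,0,0],[0,0,0,0,0,0]]
  ]
}}

```text
t: 8.75
ee_pos: [0.5597, 0.2207, 0.1873]
orientation: [[-0.984, -0.177, 0.0], [-0.177, 0.984, 0.0], [-0.0, 0.0, -1.0]]
wrist_force: [-1.6, 0.2, 2.7]
finger_gap: 0.0294
finger_force: 59.9
```

>>> {"name": "carry_out", "arguments": {
  "steps": [
    [[-0.05,0,0,0,0,0],[0,0,0,0,0,0],[0,0,0,0,0,0]]
  ]
}}

```text
t: 9.0
ee_pos: [0.56, 0.2208, 0.1873]
orientation: [[-0.984, -0.177, -0.0], [-0.177, 0.984, -0.0], [0.0, -0.0, -1.0]]
wrist_force: [-3.4, -1.0, 3.4]
finger_gap: 0.0294
finger_force: 59.9
```

>>> {"name": "carry_out", "arguments": {
  "steps": [
    [[-0.05,0,0,0,0,0],[0,0,0,0,0,0],[0,0,0,0,0,0]]
  ]
}}

```text
t: 9.25
ee_pos: [0.5604, 0.2208, 0.1872]
orientation: [[-0.984, -0.177, -0.0], [-0.177, 0.984, -0.0], [0.0, -0.0, -1.0]]
wrist_force: [-4.2, -1.1, 3.7]
finger_gap: 0.0293
finger_force: 59.9
```

>>> {"name": "carry_out", "arguments": {
  "steps": [
    [[-0.05,0,0,0,0,0],[0,0,0,0,0,0],[0,0,0,0,0,0]]
  ]
}}

```text
t: 9.5
ee_pos: [0.5607, 0.2209, 0.1873]
orientation: [[-0.984, -0.177, -0.001], [-0.177, 0.984, -0.0], [0.001, -0.0, -1.0]]
wrist_force: [-4.1, -0.0, 4.3]
finger_gap: 0.0292
finger_force: 59.9
```

```bash
python3 -c "
from h import *; show()"
```

```text
t 9.50 TCP hook mm [ 78.1   0.2 187.3] world [0.5607 0.2209 0.1873] toolz(hook) [-8.e-04 -0.e+00 -1.e+00] tooly [ 0.0021  1.     -0.    ] F [-4.08  0.71  4.33] gap 0.0292 ff 59.9 q [ 18.   5.  75.   0. 100. -82.]
```

Contact felt at TCP x ≈ 77.2 mm in the hook frame, so the bend is at about 81.6 mm, and vision gave 81.4. Now the rows for backing off, raising and tilting.

```bash
cat >> h.py <<'E'
BX,BZ,L=81.6,155.,38.9
def rows(s,way):
    """way: (ex,ez,thetaDeg,n): eye centre re bend in mm"""
    p=HR.T@(s["ee_pos"]-HX)*1e3; O=HR.T@s["orientation"]; th=np.degrees(np.arctan2(O[0,2],-O[2,2]))
    u=lambda t:np.array([-np.sin(np.radians(t)),np.cos(np.radians(t))])
    e=p[[0,2]]-np.array([BX,BZ])-L*u(th); e0=e.copy();t0=th;out=[]
    print("eye",e.round(1),"th",round(th,2),"y",p[1].round(1))
    for x,z,t,n in way:
        for k in range(1,n+1):
            f=k/n; e1=e0+(np.array([x,z])-e0)*f; t1=t0+(t-t0)*f
            d=(e1+L*u(t1))-(e+L*u(th)); h=np.radians(th)
            tx=np.array([-np.cos(h),-np.sin(h)]); tz=np.array([np.sin(h),-np.cos(h)])
            out.append([round(d@tx/10,2)+0.,0,round(d@tz/10,2)+0.,0,round(-np.radians(t1-th),3)+0.,0]); e,th=e1,t1
        e0=np.array([x,z]);t0=t
    print(out)
E
python3 -c "
from h import *; rows(show(),[(-14,-6.5,0,5),(-14,0,0,5)]);
s=show(); s['ee_pos']=HX+HR@np.array([BX-14,0,155+L])/1e3; rows(s,[(-14,0,40,12)])"
```

```text
t 9.50 TCP hook mm [ 78.1   0.2 187.3] world [0.5607 0.2209 0.1873] toolz(hook) [-8.e-04 -0.e+00 -1.e+00] tooly [ 0.0021  1.     -0.    ] F [-4.08  0.71  4.33] gap 0.0292 ff 59.9 q [ 18.   5.  75.   0. 100. -82.]
eye [-3.5 -6.6] th -0.05 y 0.2
[[np.float64(0.21), 0, np.float64(0.0), 0, np.float64(0.0), 0], [np.float64(0.21), 0, np.float64(0.0), 0, np.float64(0.0), 0], [np.float64(0.21), 0, np.float64(0.0), 0, np.float64(0.0), 0], [np.float64(0.21), 0, np.float64(0.0), 0, np.float64(0.0), 0], [np.float64(0.21), 0, np.float64(0.0), 0, np.float64(0.0), 0], [np.float64(0.0), 0, np.float64(-0.13), 0, np.float64(0.0), 0], [np.float64(0.0), 0, np.float64(-0.13), 0, np.float64(0.0), 0], [np.float64(0.0), 0, np.float64(-0.13), 0, np.float64(0.0), 0], [np.float64(0.0), 0, np.float64(-0.13), 0, np.float64(0.0), 0], [np.float64(0.0), 0, np.float64(-0.13), 0, np.float64(0.0), 0]]
t 9.50 TCP hook mm [ 78.1   0.2 187.3] world [0.5607 0.2209 0.1873] toolz(hook) [-8.e-04 -0.e+00 -1.e+00] tooly [ 0.0021  1.     -0.    ] F [-4.08  0.71  4.33] gap 0.0292 ff 59.9 q [ 18.   5.  75.   0. 100. -82.]
eye [-14.   0.] th -0.05 y 0.0
[[np.float64(0.23), 0, np.float64(0.01), 0, np.float64(-0.058), 0], [np.float64(0.23), 0, np.float64(0.01), 0, np.float64(-0.058), 0], [np.float64(0.23), 0, np.float64(0.01), 0, np.float64(-0.058), 0], [np.float64(0.23), 0, np.float64(0.01), 0, np.float64(-0.058), 0], [np.float64(0.23), 0, np.float64(0.01), 0, np.float64(-0.058), 0], [np.float64(0.23), 0, np.float64(0.01), 0, np.float64(-0.058), 0], [np.float64(0.23), 0, np.float64(0.01), 0, np.float64(-0.058), 0], [np.float64(0.23), 0, np.float64(0.01), 0, np.float64(-0.058), 0], [np.float64(0.23), 0, np.float64(0.01), 0, np.float64(-0.058), 0], [np.float64(0.23), 0, np.float64(0.01), 0, np.float64(-0.058), 0], [np.float64(0.23), 0, np.float64(0.01), 0, np.float64(-0.058), 0], [np.float64(0.23), 0, np.float64(0.01), 0, np.float64(-0.058), 0]]
```

>>> {"name": "carry_out", "arguments": {
  "steps": [
    [[0.21,0,0,0,0,0],[0.21,0,0,0,0,0],[0.21,0,0,0,0,0],[0.21,0,0,0,0,0],[0.21,0,0,0,0,0],[0,0,-0.13,0,0,0],[0,0,-0.13,0,0,0],[0,0,-0.13,0,0,0],[0,0,-0.13,0,0,0],[0,0,-0.13,0,0,0],[0,0,0,0,0,0],[0,0,0,0,0,0]]
  ],
  "newtons": 100
}}

```text
t: 10.5
ee_pos: [0.5507, 0.2191, 0.1937]
orientation: [[-0.984, -0.177, -0.0], [-0.177, 0.984, -0.0], [0.0, -0.0, -1.0]]
wrist_force: [0.2, 0.5, -2.1]
finger_gap: 0.0285
finger_force: 98.6
```

>>> {"name": "carry_out", "arguments": {
  "steps": [
    [[0.23,0,0.007,0,-0.058,0],[0.23,0,0.007,0,-0.058,0],[0.23,0,0.007,0,-0.058,0],[0.23,0,0.007,0,-0.058,0],[0.23,0,0.007,0,-0.058,0],[0.23,0,0.007,0,-0.058,0],[0,0,0,0,0,0]]
  ]
}}

```text
t: 11.08
ee_pos: [0.5354, 0.2164, 0.19]
orientation: [[-0.925, -0.178, 0.335], [-0.167, 0.984, 0.06], [-0.341, -0.0, -0.94]]
wrist_force: [-0.8, 0.1, -2.7]
finger_gap: 0.0288
finger_force: 98.7
```

```bash
python3 -c "
from h import *; rows(show(),[(-14,0,40,6)])"|sed 's/np.float64//g'
```

```text
t 11.08 TCP hook mm [ 52.4   0.4 190. ] world [0.5354 0.2164 0.19  ] toolz(hook) [ 3.407e-01 -7.000e-04 -9.402e-01] tooly [ 1.6e-03  1.0e+00 -2.0e-04] F [-0.79  0.26 -2.73] gap 0.0288 ff 98.7 q [ 21. -16.  97.  -4.  80. -79.]
eye [-16.   -1.5] th 19.92 y 0.4
[[(0.19), 0, (-0.01), 0, (-0.058), 0], [(0.19), 0, (0.0), 0, (-0.058), 0], [(0.19), 0, (0.0), 0, (-0.058), 0], [(0.19), 0, (0.0), 0, (-0.058), 0], [(0.19), 0, (0.0), 0, (-0.058), 0], [(0.19), 0, (0.01), 0, (-0.058), 0]]
```

>>> {"name": "carry_out", "arguments": {
  "steps": [
    [[0.19,0,0,0,-0.058,0],[0.19,0,0,0,-0.058,0],[0.19,0,0,0,-0.058,0],[0.19,0,0,0,-0.058,0],[0.19,0,0,0,-0.058,0],[0.19,0,0,0,-0.058,0],[0,0,0,0,0,0],[0,0,0,0,0,0]]
  ]
}}

```text
t: 11.75
ee_pos: [0.5269, 0.2148, 0.1853]
orientation: [[-0.757, -0.177, 0.629], [-0.137, 0.984, 0.113], [-0.639, -0.0, -0.77]]
wrist_force: [0.3, -0.0, -1.6]
finger_gap: 0.0284
finger_force: 98.9
```

```bash
python3 -c "
from h import *; rows(show(),[(-8,0,40,3),(-1.5,1.7,40,3),(1.6,2.7,40,2),(4,4.7,40,2)])"|sed 's/np.float64//g'
```

```text
t 11.75 TCP hook mm [ 43.7   0.3 185.3] world [0.5269 0.2148 0.1853] toolz(hook) [ 0.6386 -0.0015 -0.7695] tooly [ 2.e-03  1.e+00 -3.e-04] F [ 0.29 -0.06 -1.61] gap 0.0284 ff 98.9 q [ 24. -34. 116. -10.  60. -74.]
eye [-13.    0.3] th 39.69 y 0.3
[[(-0.11), 0, (0.12), 0, (-0.002), 0], [(-0.11), 0, (0.12), 0, (-0.002), 0], [(-0.11), 0, (0.12), 0, (-0.002), 0], [(-0.2), 0, (0.1), 0, (0.0), 0], [(-0.2), 0, (0.1), 0, (0.0), 0], [(-0.2), 0, (0.1), 0, (0.0), 0], [(-0.15), 0, (0.06), 0, (0.0), 0], [(-0.15), 0, (0.06), 0, (0.0), 0], [(-0.16), 0, (0.0), 0, (0.0), 0], [(-0.16), 0, (0.0), 0, (0.0), 0]]
```

>>> {"name": "carry_out", "arguments": {
  "steps": [
    [[-0.11,0,0.12,0,-0.002,0],[-0.11,0,0.12,0,-0.002,0],[-0.11,0,0.12,0,-0.002,0],[-0.2,0,0.1,0,0,0],[-0.2,0,0.1,0,0,0],[-0.2,0,0.1,0,0,0],[-0.15,0,0.06,0,0,0],[-0.15,0,0.06,0,0,0],[-0.16,0,0,0,0,0],[-0.16,0,0,0,0,0],[0,0,0,0,0,0],[0,0,0,0,0,0]]
  ]
}}

```text
t: 12.75
ee_pos: [0.5442, 0.2179, 0.1902]
orientation: [[-0.751, -0.177, 0.636], [-0.135, 0.984, 0.115], [-0.646, 0.0, -0.763]]
wrist_force: [-0.1, -0.8, -2.2]
finger_gap: 0.0285
finger_force: 98.9
```

```bash
python3 -c "
from h import *; rows(show(),[(4.6,8.6,40,2),(5.6,12,40,2),(7.3,14.6,40,2),(9.4,16.8,40,2)])"|sed 's/np.float64//g'
```

```text
t 12.75 TCP hook mm [ 61.3   0.2 190.2] world [0.5442 0.2179 0.1902] toolz(hook) [ 0.6458 -0.0014 -0.7635] tooly [0.0022 1.     0.    ] F [-0.23 -0.73 -2.2 ] gap 0.0285 ff 98.9 q [ 23. -31. 114. -10.  58. -75.]
eye [4.8 5.5] th 40.23 y 0.2
[[(-0.1), 0, (-0.13), 0, (0.002), 0], [(-0.1), 0, (-0.13), 0, (0.002), 0], [(-0.15), 0, (-0.1), 0, (0.0), 0], [(-0.15), 0, (-0.1), 0, (0.0), 0], [(-0.15), 0, (-0.04), 0, (0.0), 0], [(-0.15), 0, (-0.04), 0, (0.0), 0], [(-0.15), 0, (-0.02), 0, (0.0), 0], [(-0.15), 0, (-0.02), 0, (0.0), 0]]
```

>>> {"name": "carry_out", "arguments": {
  "steps": [
    [[-0.1,0,-0.13,0,0,0],[-0.1,0,-0.13,0,0,0],[-0.13,0,-0.1,0,0,0],[-0.13,0,-0.1,0,0,0],[0,0,0,0,0,0],[0,0,0,0,0,0]]
  ]
}}

```text
t: 13.25
ee_pos: [0.5447, 0.218, 0.1968]
orientation: [[-0.751, -0.177, 0.636], [-0.135, 0.984, 0.115], [-0.646, 0.0, -0.763]]
wrist_force: [-0.5, 0.9, -2.5]
finger_gap: 0.0289
finger_force: 98.9
```

```bash
python3 -c "
from h import *; rows(show(),[(7.3,14.6,40,3),(9.4,16.8,40,2),(11.6,18.9,40,2)])"|sed 's/np.float64//g'
```

```text
t 13.25 TCP hook mm [ 61.9   0.2 196.8] world [0.5447 0.218  0.1968] toolz(hook) [ 0.646  -0.0014 -0.7633] tooly [2.2e-03 1.0e+00 1.0e-04] F [-0.32  0.96 -2.54] gap 0.0289 ff 98.9 q [ 23. -31. 113. -10.  59. -75.]
eye [ 5.4 12.1] th 40.24 y 0.2
[[(-0.11), 0, (-0.02), 0, (0.001), 0], [(-0.11), 0, (-0.02), 0, (0.001), 0], [(-0.11), 0, (-0.02), 0, (0.001), 0], [(-0.15), 0, (-0.02), 0, (0.0), 0], [(-0.15), 0, (-0.02), 0, (0.0), 0], [(-0.15), 0, (-0.01), 0, (0.0), 0], [(-0.15), 0, (-0.01), 0, (0.0), 0]]
```

>>> {"name": "carry_out", "arguments": {
  "steps": [
    [[-0.11,0,-0.02,0,0.001,0],[-0.11,0,-0.02,0,0.001,0],[-0.11,0,-0.02,0,0.001,0],[-0.15,0,-0.02,0,0,0],[0,0,0,0,0,0],[0,0,0,0,0,0]]
  ]
}}

```text
t: 13.75
ee_pos: [0.5479, 0.2186, 0.2003]
orientation: [[-0.753, -0.177, 0.633], [-0.136, 0.984, 0.114], [-0.643, 0.0, -0.765]]
wrist_force: [-0.6, -0.1, -1.7]
finger_gap: 0.0286
finger_force: 98.9
```

```bash
python3 -c "
from h import *; rows(show(),[(11.6,18.9,40,2),(16.6,22.2,40,3),(21.6,25.5,40,3),(44,44,40,8)])"|sed 's/np.float64//g'
```

```text
t 13.75 TCP hook mm [6.510e+01 2.000e-01 2.003e+02] world [0.5479 0.2186 0.2003] toolz(hook) [ 0.6435 -0.0014 -0.7655] tooly [0.0022 1.     0.    ] F [-0.56  0.01 -1.71] gap 0.0286 ff 98.9 q [ 23. -31. 113. -10.  59. -75.]
eye [ 8.5 15.5] th 40.05 y 0.2
[[(-0.23), 0, (-0.03), 0, (0.0), 0], [(-0.23), 0, (-0.03), 0, (0.0), 0], [(-0.2), 0, (0.02), 0, (0.0), 0], [(-0.2), 0, (0.02), 0, (0.0), 0], [(-0.2), 0, (0.02), 0, (0.0), 0], [(-0.2), 0, (0.02), 0, (0.0), 0], [(-0.2), 0, (0.02), 0, (0.0), 0], [(-0.2), 0, (0.02), 0, (0.0), 0], [(-0.36), 0, (0.0), 0, (0.0), 0], [(-0.36), 0, (0.0), 0, (0.0), 0], [(-0.36), 0, (0.0), 0, (0.0), 0], [(-0.36), 0, (0.0), 0, (0.0), 0], [(-0.36), 0, (0.0), 0, (0.0), 0], [(-0.36), 0, (0.0), 0, (0.0), 0], [(-0.36), 0, (0.0), 0, (0.0), 0], [(-0.36), 0, (0.0), 0, (0.0), 0]]
```

>>> {"name": "carry_out", "arguments": {
  "steps": [
    [[-0.22,0,-0.03,0,0,0],[-0.22,0,-0.03,0,0,0],[-0.2,0,0.02,0,0,0],[-0.2,0,0.02,0,0,0],[-0.2,0,0.02,0,0,0],[-0.2,0,0.02,0,0,0],[-0.2,0,0.02,0,0,0],[-0.2,0,0.02,0,0,0],[0,0,0,0,0,0]]
  ]
}}

```text
t: 14.5
ee_pos: [0.5608, 0.2209, 0.2107]
orientation: [[-0.753, -0.177, 0.634], [-0.136, 0.984, 0.114], [-0.644, 0.0, -0.765]]
wrist_force: [-0.0, -0.0, -1.7]
finger_gap: 0.0288
finger_force: 98.9
```

>>> {"name": "carry_out", "arguments": {
  "steps": [
    [[-0.36,0,0,0,0,0],[-0.36,0,0,0,0,0],[-0.36,0,0,0,0,0],[-0.36,0,0,0,0,0],[-0.36,0,0,0,0,0],[-0.36,0,0,0,0,0],[-0.36,0,0,0,0,0],[-0.36,0,0,0,0,0],[0,0,0,0,0,0]]
  ]
}}

```text
t: 15.25
ee_pos: [0.5828, 0.2248, 0.2297]
orientation: [[-0.753, -0.177, 0.634], [-0.135, 0.984, 0.114], [-0.644, 0.0, -0.765]]
wrist_force: [0.3, -1.0, -1.7]
finger_gap: 0.0284
finger_force: 98.9
```

```bash
python3 -c "
from h import *; rows(show(),[(44,120,40,6),(30,150,0,6)])
from rig import *
cv2.imwrite('pics/off.png',cv2.resize(camera('scene')['pixels'][90:240,140:340,::-1],(800,600)))"|sed 's/np.float64//g'
```

```text
t 15.25 TCP hook mm [1.006e+02 1.000e-01 2.297e+02] world [0.5828 0.2248 0.2297] toolz(hook) [ 0.6442 -0.0014 -0.7649] tooly [2.3e-03 1.0e+00 1.0e-04] F [ 0.12 -1.01 -1.7 ] gap 0.0284 ff 98.9 q [ 22. -25. 106.  -9.  60. -76.]
eye [44.  44.9] th 40.11 y 0.1
[[(-0.81), 0, (-0.96), 0, (0.0), 0], [(-0.81), 0, (-0.96), 0, (0.0), 0], [(-0.81), 0, (-0.96), 0, (0.0), 0], [(-0.81), 0, (-0.96), 0, (0.0), 0], [(-0.81), 0, (-0.96), 0, (0.0), 0], [(-0.81), 0, (-0.96), 0, (0.0), 0], [(-0.59), 0, (-0.51), 0, (0.116), 0], [(-0.53), 0, (-0.52), 0, (0.116), 0], [(-0.47), 0, (-0.53), 0, (0.116), 0], [(-0.4), 0, (-0.52), 0, (0.116), 0], [(-0.34), 0, (-0.51), 0, (0.116), 0], [(-0.28), 0, (-0.5), 0, (0.116), 0]]
```

View pics/off.png

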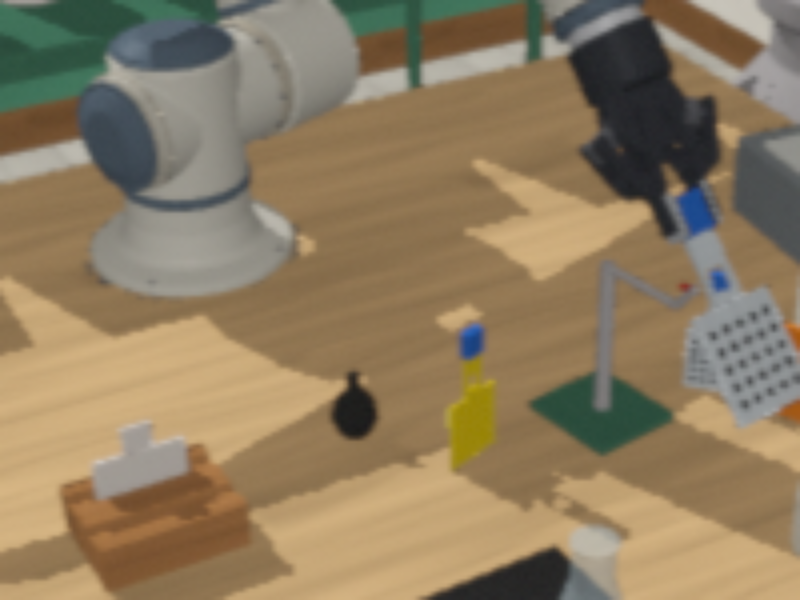

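The skimmer is off the hook and held tilted, and the hook is bare. The rack's top corners in this crop are near (62,490), (205,447) and (247,515), agreeing with the fit to about 1.5 px.

>>> {"name": "carry_out", "arguments": {
  "steps": [
    [[-0.81,0,-0.96,0,0,0],[-0.81,0,-0.96,0,0,0],[-0.81,0,-0.96,0,0,0],[-0.81,0,-0.96,0,0,0],[-0.81,0,-0.96,0,0,0],[-0.81,0,-0.96,0,0,0],[-0.59,0,-0.51,0,0.116,0],[-0.53,0,-0.52,0,0.116,0],[-0.47,0,-0.53,0,0.116,0],[-0.4,0,-0.52,0,0.116,0],[-0.34,0,-0.51,0,0.116,0],[-0.28,0,-0.5,0,0.116,0]]
  ]
}}

```text
t: 16.3
ee_pos: [0.5934, 0.2268, 0.3468]
orientation: [[-0.984, -0.178, 0.003], [-0.178, 0.984, 0.001], [-0.003, 0.001, -1.0]]
wrist_force: [0.5, 1.0, -1.4]
finger_gap: 0.0287
finger_force: 98.9
```

>>> {"name": "carry_out", "arguments": {
  "steps": [
    [[0,0,0,0,0,0],[0,0,0,0,0,0]]
  ]
}}

```text
t: 16.47
ee_pos: [0.5959, 0.2272, 0.3396]
orientation: [[-0.984, -0.177, -0.0], [-0.177, 0.984, -0.001], [0.0, -0.001, -1.0]]
wrist_force: [1.0, 0.4, -2.1]
finger_gap: 0.0289
finger_force: 98.9
```

Run:
```python
from h import *
s=show()
# target: upright, tool y along slot (yaw .2deg), above slot
w=rz(.0035); Ot=np.column_stack([-w[:,0],w[:,1],[0,0,-1]])
rv=R.from_matrix(s["orientation"].T@Ot).as_rotvec(); print("turn",rv.round(3))
t=np.array([.4765,-.2063,.26]); print("shift after turn (cm)",(Ot.T@(t-s["ee_pos"])*100).round(2))
```

```text
t 16.47 TCP hook mm [113.8   0.  339.6] world [0.5959 0.2272 0.3396] toolz(hook) [-2.e-04 -8.e-04 -1.e+00] tooly [ 2.8e-03  1.0e+00 -8.0e-04] F [ 1.04  0.24 -2.13] gap 0.0289 ff 98.9 q [ 18.  15.  49.  -0. 117. -82.]
turn [-0.001 -0.     0.174]
shift after turn (cm) [ 12.09 -43.3    7.96]
```

>>> {"name": "carry_out", "arguments": {
  "steps": [
    [[0,0,0,0,0,0.087],[0,0,0,0,0,0.087],[0.6,-2.16,0,0,0,0],[0.6,-2.16,0,0,0,0],[0.6,-2.16,0,0,0,0],[0.6,-2.16,0,0,0,0],[0.6,-2.16,0,0,0,0],[0.6,-2.16,0,0,0,0],[0.6,-2.16,0,0,0,0],[0.6,-2.16,0,0,0,0],[0.6,-2.16,0,0,0,0],[0.6,-2.16,0,0,0,0]]
  ]
}}

```text
t: 17.47
ee_pos: [0.5318, 0.0099, 0.3459]
orientation: [[-1.0, -0.005, 0.012], [-0.005, 1.0, -0.0], [-0.012, -0.0, -1.0]]
wrist_force: [1.1, -0.5, -2.3]
finger_gap: 0.0289
finger_force: 99.3
```

>>> {"name": "carry_out", "arguments": {
  "steps": [
    [[0.6,-2.16,0,0,0,0],[0.6,-2.16,0,0,0,0],[0.6,-2.16,0,0,0,0],[0.6,-2.16,0,0,0,0],[0.6,-2.16,0,0,0,0],[0.6,-2.16,0,0,0,0],[0.6,-2.16,0,0,0,0],[0.6,-2.16,0,0,0,0],[0.6,-2.16,0,0,0,0],[0.6,-2.16,0,0,0,0],[0,0,0,0,0,0],[0,0,0,0,0,0]]
  ]
}}

```text
t: 18.47
ee_pos: [0.4733, -0.2056, 0.3449]
orientation: [[-1.0, -0.003, 0.009], [-0.003, 1.0, -0.003], [-0.009, -0.003, -1.0]]
wrist_force: [1.0, 0.9, -1.9]
finger_gap: 0.0287
finger_force: 99.5
```

>>> {"name": "carry_out", "arguments": {
  "steps": [
    [[0,0,1.3,0,0,0],[0,0,1.3,0,0,0],[0,0,1.3,0,0,0],[0,0,1.3,0,0,0],[0,0,1.3,0,0,0],[0,0,1.3,0,0,0],[0,0,0,0,0,0],[0,0,0,0,0,0]]
  ]
}}

```text
t: 19.13
ee_pos: [0.4746, -0.2044, 0.2654]
orientation: [[-1.0, -0.006, 0.005], [-0.006, 1.0, -0.0], [-0.005, -0.0, -1.0]]
wrist_force: [0.3, 1.1, -1.2]
finger_gap: 0.0288
finger_force: 99.4
```

Run:
```python
from h import *; from rig import *
s=show()
a=camera("top")["pixels"]; b=camera("scene")["pixels"]
cv2.imwrite("pics/raw_t.png",a[:,:,::-1]);cv2.imwrite("pics/raw_s.png",b[:,:,::-1])
up=lambda p,x,y,w,h,k:cv2.resize(p[y:y+h,x:x+w,::-1],(w*k,h*k),interpolation=cv2.INTER_CUBIC)
cv2.imwrite("pics/r1.png",np.hstack([up(a,290,215,55,75,7),up(b,145,165,58,75,7)]))
```

```text
t 19.13 TCP hook mm [ -82.9 -402.8  265.4] world [ 0.4746 -0.2044  0.2654] toolz(hook) [ 0.0045 -0.001  -1.    ] tooly [ 1.739e-01  9.848e-01 -2.000e-04] F [ 0.48  1.07 -1.2 ] gap 0.0288 ff 99.4 q [ -27.   -7.   79.    0.  108. -117.]
```

View pics/r1.png

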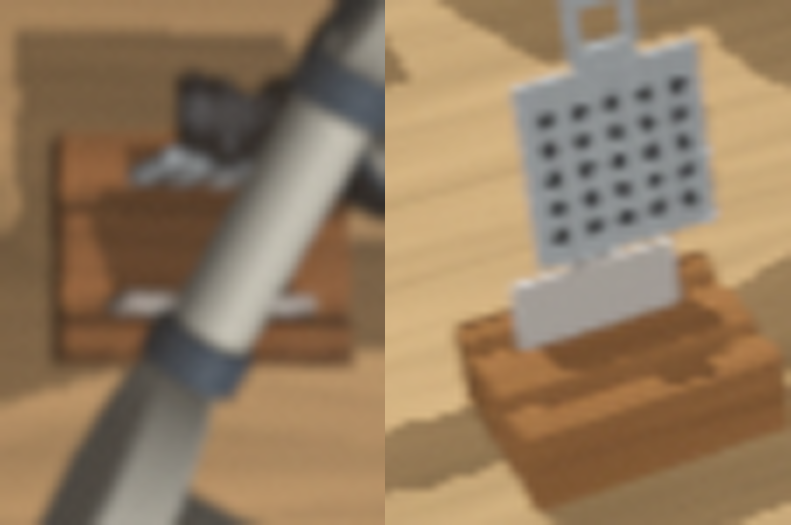

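The scene crop shows the blade hanging upright above the rack. Its bottom corners are (543,263) and (715,218), and the rack's top corners are (460,328), (710,258), (528,440) and (780,357).

Run:
```python
from h import *
sc=lambda u,v:np.array([(u-385+.5)/7-.5+145,(v+.5)/7-.5+165])
tp=lambda u,v:np.array([(u+.5)/7-.5+290,(v+.5)/7-.5+215])
tr=lambda u,v:np.array([(u-480+.5)/5-.5+290,(v+.5)/5-.5+225])
def rr(p,full=0):
    k=lambda x,y,z=.042:np.array([p[0],p[1],0])+rz(p[2])@[x,y,z]
    ob=[(S,k(-.05,-.0625),sc(460,328)),(S,k(-.05,.0625),sc(710,257)),(S,k(.05,-.0625),sc(528,440)),(S,k(.05,.0625),sc(780,357)),(S,k(.05,-.0625,0),sc(550,508)),
     (T,k(.05,.0625),tp(62,135)),(T,k(-.05,.0625,0),tp(58,362)),(T,k(-.05,-.0625,0),tp(352,362)),(T,k(.05,-.0625),tr(727,48)),(T,k(.024,.046),tr(550,92)),(T,k(.024,-.046),tr(700,92))]
    e=np.array([proj(c,x)-m for c,x,m in ob]); return e if full else e.ravel()
for cams in("both",):
    g=least_squares(rr,[.45,-.2,0],loss='soft_l1'); print("rack",g.x.round(4),rr(g.x,1).round(1).tolist())
p=g.x; slot=np.array([p[0],p[1],0])+rz(p[2])@[.024,0,.042]; print("slot",slot)
def bl(q,full=0):
    k=lambda y,z:np.array([q[0],q[1],.2654-.1544])+R.from_euler('zy',[q[2],q[3]]).as_matrix()@[0,y,z]
    ob=[(k(-.042,0),(543,263)),(k(.042,0),(715,218)),(k(-.042,.095),(513,90)),(k(.042,.095),(697,40))]
    e=np.array([proj(S,x)-sc(*m) for x,m in ob]); return e if full else e.ravel()
b=least_squares(bl,[.475,-.205,0,0]); print("blade",b.x.round(4),bl(b.x,1).round(1).tolist())
```

```text
rack [ 0.4515 -0.208   0.0224] [[-0.5, -0.2], [-1.0, -1.2], [0.5, 0.3], [1.0, -0.2], [-1.1, 0.9], [-0.0, -0.1], [-0.6, 0.8], [-2.7, 0.9], [0.1, -0.3], [0.4, -0.7], [0.4, -0.6]]
slot [ 0.47551263 -0.20741734  0.042     ]
blade [ 0.4727 -0.2043 -0.0195  0.0211] [[-0.6, 0.5], [0.2, -0.3], [0.1, -0.2], [0.3, -0.0]]
```

>>> {"name": "carry_out", "arguments": {
  "steps": [
    [[-0.2,-0.3,0,0,0,-0.02],[0,0,0.75,0,0,0],[0,0,0.75,0,0,0],[0,0,0.75,0,0,0],[0,0,0.75,0,0,0],[0,0,0.75,0,0,0],[0,0,0.75,0,0,0],[0,0,0.75,0,0,0],[0,0,0.75,0,0,0],[0,0,0,0,0,0],[0,0,0,0,0,0]]
  ],
  "newtons": 60
}}

```text
t: 20.15
ee_pos: [0.4771, -0.2085, 0.2041]
orientation: [[-1.0, -0.024, 0.002], [-0.024, 1.0, 0.001], [-0.002, 0.001, -1.0]]
wrist_force: [0.2, -0.2, -2.3]
finger_gap: 0.0287
finger_force: 99.6
```

Run:
```python
from h import *; from rig import *
s=show()
a=camera("top")["pixels"]; b=camera("scene")["pixels"]
up=lambda p,x,y,w,h,k:cv2.resize(p[y:y+h,x:x+w,::-1],(w*k,h*k),interpolation=cv2.INTER_CUBIC)
cv2.imwrite("pics/r2.png",np.hstack([up(a,290,215,55,75,7),up(b,145,165,58,75,7)]))
```

```text
t 20.15 TCP hook mm [ -81.2 -407.3  204.1] world [ 0.4771 -0.2085  0.2041] toolz(hook) [ 2.1e-03  7.0e-04 -1.0e+00] tooly [0.1555 0.9878 0.001 ] F [ 0.18 -0.22 -2.26] gap 0.0287 ff 99.6 q [ -27.   -7.   86.    0.  102. -119.]
```

View pics/r2.png

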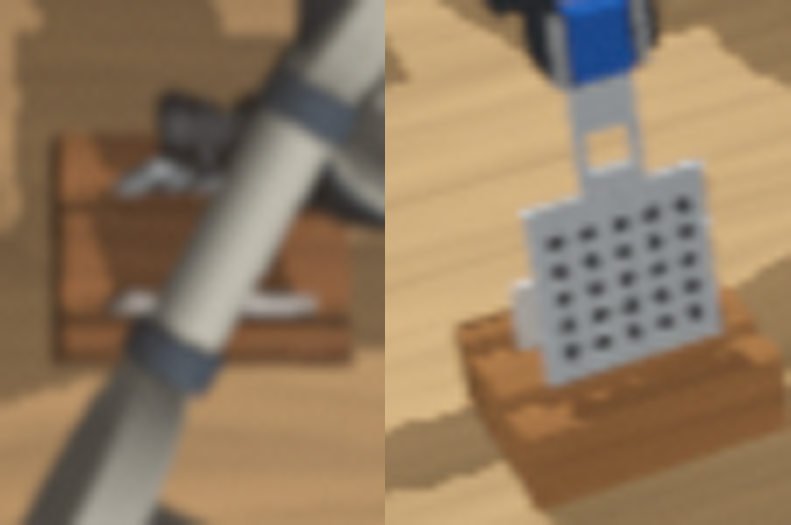

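Run:
```python
from h import *
sc=lambda u,v:np.array([(u-385+.5)/7-.5+145,(v+.5)/7-.5+165])
def bl(q):
    k=lambda y,z:np.array([q[0],q[1],.2041-.1544])+R.from_euler('zy',[q[2],q[3]]).as_matrix()@[0,y,z]
    ob=[(k(-.042,0),(547,385)),(k(.042,0),(722,332)),(k(-.042,.095),(523,212)),(k(.042,.095),(704,161))]
    return np.array([proj(S,x)-sc(*m) for x,m in ob]).ravel()
b=least_squares(bl,[.475,-.205,0,0]); print(b.x.round(4),b.fun.round(1))
# scene-only rack fit
def rr(p):
    k=lambda x,y,z=.042:np.array([p[0],p[1],0])+rz(p[2])@[x,y,z]
    ob=[(k(-.05,-.0625),(460,328)),(k(-.05,.0625),(710,257)),(k(.05,-.0625),(528,440)),(k(.05,.0625),(780,357)),(k(.05,-.0625,0),(550,508))]
    return np.array([proj(S,x)-sc(*m) for x,m in ob]).ravel()
p=least_squares(rr,[.45,-.2,0]).x; print("scene-only slot",(p[:2]+(rz(p[2])@[.024,0,0])[:2]).round(4),p[2].round(3))
```

```text
[ 0.4772 -0.2091 -0.0185 -0.0015] [ 0.2 -0.1  0.  -0.  -0.1  0.  -0.1  0.1]
scene-only slot [ 0.4763 -0.2072] 0.002
```

>>> {"name": "carry_out", "arguments": {
  "steps": [
    [[0.1,0.15,0,0,0,-0.02],[0,0,0.25,0,0,0],[0,0,0.25,0,0,0],[0,0,0.25,0,0,0],[0,0,0.25,0,0,0],[0,0,0,0,0,0],[0,0,0,0,0,0]]
  ]
}}

```text
t: 20.83
ee_pos: [0.4762, -0.2072, 0.1944]
orientation: [[-0.999, -0.044, 0.002], [-0.044, 0.999, 0.001], [-0.002, 0.001, -1.0]]
wrist_force: [0.2, 0.4, -1.9]
finger_gap: 0.0289
finger_force: 99.6
```

>>> {"name": "carry_out", "arguments": {
  "steps": [
    [[0,0,0.15,0,0,0],[0,0,0.15,0,0,0],[0,0,0,0,0,0],[0,0,0,0,0,0]]
  ]
}}

```text
t: 21.17
ee_pos: [0.4762, -0.2073, 0.1918]
orientation: [[-0.999, -0.044, 0.003], [-0.044, 0.999, 0.0], [-0.003, 0.0, -1.0]]
wrist_force: [-0.2, -0.2, -1.3]
finger_gap: 0.0287
finger_force: 100.0
```

>>> {"name": "carry_out", "arguments": {
  "steps": [
    [[0,0,0.15,0,0,0],[0,0,0.15,0,0,0],[0,0,0,0,0,0],[0,0,0,0,0,0]]
  ]
}}

```text
t: 21.5
ee_pos: [0.4762, -0.2071, 0.1884]
orientation: [[-0.999, -0.044, 0.002], [-0.044, 0.999, 0.001], [-0.002, 0.001, -1.0]]
wrist_force: [0.1, 0.6, -2.6]
finger_gap: 0.0284
finger_force: 99.7
```

>>> {"name": "carry_out", "arguments": {
  "steps": [
    [[0,0,0.15,0,0,0],[0,0,0.15,0,0,0],[0,0,0.15,0,0,0],[0,0,0,0,0,0],[0,0,0,0,0,0]]
  ]
}}

```text
t: 21.92
ee_pos: [0.4762, -0.2072, 0.184]
orientation: [[-0.999, -0.044, 0.003], [-0.044, 0.999, 0.001], [-0.003, 0.001, -1.0]]
wrist_force: [-1.2, -0.6, -2.9]
finger_gap: 0.0287
finger_force: 99.7
```

>>> {"name": "carry_out", "arguments": {
  "steps": [
    [[0,0,0.15,0,0,0],[0,0,0.15,0,0,0],[0,0,0.15,0,0,0],[0,0,0,0,0,0],[0,0,0,0,0,0]]
  ]
}}

```text
t: 22.33
ee_pos: [0.4763, -0.2072, 0.1795]
orientation: [[-0.999, -0.044, 0.003], [-0.044, 0.999, 0.001], [-0.003, 0.001, -1.0]]
wrist_force: [-1.8, -0.7, -3.1]
finger_gap: 0.0285
finger_force: 99.7
```

>>> {"name": "carry_out", "arguments": {
  "steps": [
    [[0,0,0.15,0,0,0],[0,0,0.15,0,0,0],[0,0,0.15,0,0,0],[0,0,0,0,0,0],[0,0,0,0,0,0]]
  ]
}}

```text
t: 22.75
ee_pos: [0.4763, -0.2072, 0.1749]
orientation: [[-0.999, -0.044, 0.003], [-0.044, 0.999, 0.001], [-0.003, 0.001, -1.0]]
wrist_force: [-1.4, -0.2, -2.8]
finger_gap: 0.0284
finger_force: 99.7
```

>>> {"name": "carry_out", "arguments": {
  "steps": [
    [[0,0,0.15,0,0,0],[0,0,0.15,0,0,0],[0,0,0.15,0,0,0],[0,0,0.1,0,0,0],[0,0,0,0,0,0],[0,0,0,0,0,0]]
  ]
}}

```text
t: 23.25
ee_pos: [0.4763, -0.2071, 0.1695]
orientation: [[-0.999, -0.044, 0.003], [-0.044, 0.999, 0.001], [-0.003, 0.001, -1.0]]
wrist_force: [-0.4, -0.3, -3.0]
finger_gap: 0.0285
finger_force: 99.6
```

>>> {"name": "carry_out", "arguments": {
  "steps": [
    [[0,0,0.1,0,0,0],[0,0,0,0,0,0],[0,0,0.1,0,0,0],[0,0,0,0,0,0],[0,0,0,0,0,0]]
  ]
}}

```text
t: 23.67
ee_pos: [0.4764, -0.2072, 0.1677]
orientation: [[-0.999, -0.044, 0.003], [-0.044, 0.999, 0.001], [-0.003, 0.0, -1.0]]
wrist_force: [-1.1, -0.8, -2.1]
finger_gap: 0.0286
finger_force: 99.6
```

>>> {"name": "carry_out", "arguments": {
  "steps": [
    [[0,0,0.08,0,0,0],[0,0,0,0,0,0],[0,0,0,0,0,0]]
  ]
}}

```text
t: 23.92
ee_pos: [0.4764, -0.2072, 0.1669]
orientation: [[-0.999, -0.044, 0.003], [-0.044, 0.999, 0.001], [-0.003, 0.0, -1.0]]
wrist_force: [-1.7, -0.3, -1.2]
finger_gap: 0.0284
finger_force: 99.7
```

>>> {"name": "carry_out", "arguments": {
  "steps": [
    [[0,0,0.06,0,0,0],[0,0,0,0,0,0],[0,0,0,0,0,0]]
  ]
}}

```text
t: 24.17
ee_pos: [0.4765, -0.2072, 0.1669]
orientation: [[-0.999, -0.044, 0.004], [-0.044, 0.999, 0.0], [-0.004, 0.0, -1.0]]
wrist_force: [-2.0, 0.4, 1.2]
finger_gap: 0.0285
finger_force: 100.0
```

>>> {"name": "carry_out", "arguments": {
  "steps": [
    [[0,0,0.06,0,0,0],[0,0,0,0,0,0],[0,0,0,0,0,0]]
  ]
}}

```text
t: 24.42
ee_pos: [0.4766, -0.2072, 0.1668]
orientation: [[-0.999, -0.044, 0.004], [-0.044, 0.999, 0.0], [-0.004, -0.0, -1.0]]
wrist_force: [-3.5, 1.8, 5.3]
finger_gap: 0.0286
finger_force: 100.5
```

The blade has reached the floor at the predicted height. I'll relax, release and lift away.

>>> {"name": "carry_out", "arguments": {
  "steps": [
    [[0,0,-0.07,0,0,0],[0,0,0,0,0,0]]
  ],
  "newtons": 20
}}

```text
t: 24.58
ee_pos: [0.4765, -0.2072, 0.1668]
orientation: [[-0.999, -0.044, 0.004], [-0.044, 0.999, 0.0], [-0.004, 0.0, -1.0]]
wrist_force: [-1.7, 1.6, 3.5]
finger_gap: 0.0286
finger_force: 100.3
```

>>> {"name": "carry_out", "arguments": {
  "steps": [
    [[0,0,0,0,0,0],[0,0,0,0,0,0],[0,0,0,0,0,0],[0,0,0,0,0,0],[0,0,0,0,0,0],[0,0,0,0,0,0],[0,0,0,0,0,0],[0,0,0,0,0,0]]
  ],
  "claw": 1
}}

```text
t: 25.25
ee_pos: [0.4764, -0.2072, 0.1664]
orientation: [[-0.999, -0.044, 0.003], [-0.044, 0.999, 0.001], [-0.003, 0.0, -1.0]]
wrist_force: [0.4, 0.5, -0.5]
finger_gap: 0.0851
finger_force: 0.0
```

>>> {"name": "carry_out", "arguments": {
  "steps": [
    [[0,0,-0.5,0,0,0],[0,0,-0.5,0,0,0],[0,0,-1,0,0,0],[0,0,-1,0,0,0],[0,0,-1,0,0,0],[0,0,-1.5,0,0,0],[0,0,-1.5,0,0,0],[0,0,-1.5,0,0,0],[0,0,-1.5,0,0,0],[0,0,-1.5,0,0,0],[0,0,0,0,0,0],[0,0,0,0,0,0]]
  ]
}}

```text
t: 26.25
ee_pos: [0.4764, -0.2075, 0.2831]
orientation: [[-0.999, -0.044, 0.006], [-0.044, 0.999, -0.001], [-0.006, -0.001, -1.0]]
wrist_force: [0.0, 0.1, 0.4]
finger_gap: 0.0853
finger_force: 0.0
```

Run:
```python
from h import *; from rig import *
s=show()
b=camera("scene")["pixels"]
cv2.imwrite("pics/f.png",cv2.resize(b[120:270,100:300,::-1],(800,600),interpolation=cv2.INTER_CUBIC))
```

```text
t 26.25 TCP hook mm [ -81.6 -406.1  283.1] world [ 0.4764 -0.2075  0.2831] toolz(hook) [ 0.0053 -0.0018 -1.    ] tooly [ 0.1358  0.9907 -0.0011] F [0.06 0.14 0.37] gap 0.0853 ff 0.0 q [ -27.   -6.   77.    0.  109. -120.]
```

View pics/f.png

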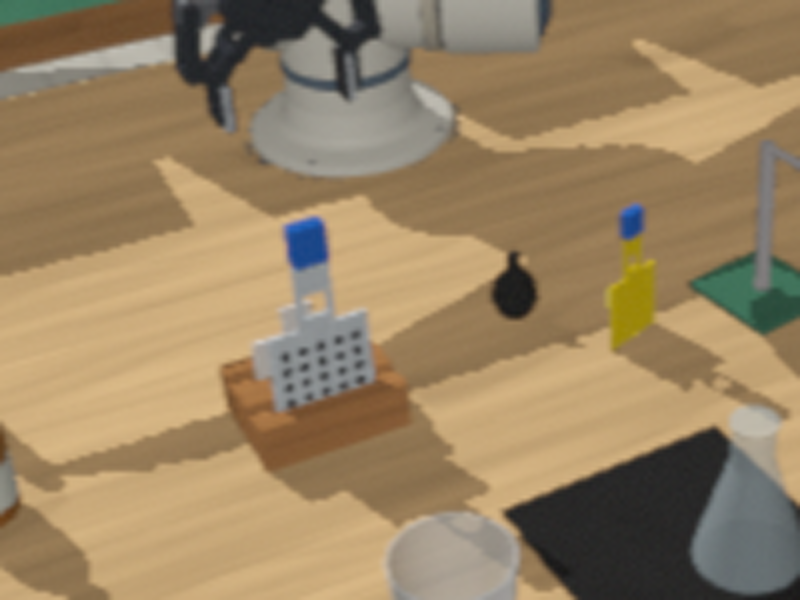

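The skimmer stands upright in the free slot (blade at about (325,360)), the paddle still stands behind it, and the gripper is clear.

```bash
python3 -c "
from rig import *
print(hand_in())"
```

```text
the job is handed in; nothing more can be done
None
```

The skimmer came off the hook without straining it, was lowered upright to the floor of the rack's free slot and released, and the job is handed in; no verdict came back, but the last picture shows it standing with the paddle in place.

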